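# Clamp a plaster dental cast with the ratchet spanner

### The job

Set the plaster dental cast, teeth up, on the clamp's plate between the two jaws with its straight sides facing them, and let go of it. Then work the clamp's ratchet spanner back and forth by its upright grip until the jaws hold the cast firmly, but stop as soon as it is firm, because too much pressure cracks the plaster. Move the jaw only by the spanner, leave it tight and leave the brush, jar, block and disc that lie around where they are.

Things in the scene. Friction and masses are not known exactly. Their poses are not given: they have to be found in the camera images.
- cast: Light-blue plaster dental cast, 0.12 kg: D-shaped foot 44 mm along x, 50 along y, 28 high, a horseshoe of teeth on top up to 40 mm. Origin: centre of its underside, z up. The parallel sides at y = +-25 mm (x = -22 to 12) go to the jaws; the flat heel (x = -22) and the rounded front (flat 30 mm wide at x = 22) are good to grip between. It may point either way.
- clamp: Model clamp's aluminium plate, 12 mm thick, fixed, spanning x = -95 to 50 and y = -105 to 180 mm (origin on the bench surface; at yaw 0 x points away from the robot, y to its left). The cast stands on it (underside at z = 12 mm), its x along the plate's x within 12 degrees, at x = 0 within 16 mm, between the jaws, which face each other along y.
- stop_jaw: Fixed jaw: aluminium block 34 mm wide, 18 thick, 34 high, standing on the clamp's plate. Origin: middle of its clamping face, at plate level; the face looks to the clamp's +y. It is set differently each time: the opening between the jaws starts at 68 to 84 mm.
- jaw: Moving jaw on the +y side, a like block with a rubber pad. Origin: middle of the pad's face (unpressed), at plate level. It moves 15 mm to -y per radian of the hex bolt; the pad yields 1 mm per 20 N. The bolt is stiff (0.5 Nm) and stays where it is left, so clamping up to 30 N remains when the spanner is let go. Firm means 15 N or more on the cast; over 60 N the plaster cracks.
- spindle_axis (a point): Point on the vertical axis of the hex bolt (24 mm across flats, top 62 mm above the bench), which the spanner turns; in the clamp's frame at x = 0, y = 120, z = 60 mm.
- grip_top (a point): Centre of the top of the spanner's upright round black grip: 20 mm in diameter, 49 to 103 mm above the bench, 110 mm from the bolt's axis; it may turn within the fingers. A flat bar at 41 to 49 mm height joins it to the bolt. Driving takes 4 to 5 N here while the jaw runs free, and 0.10 to 0.14 N more per newton on the cast (7 to 8.5 N at 30 N).
- spanner (a joint): Spanner angle, rad: 0 when the grip lies to the clamp's -x of the bolt, positive clockwise from above (grip moves to the clamp's +y). Posts stop it at -0.52 and 0.52; striking one also raises the force. Built-in ratchet: positive swings turn the bolt and close the jaw, negative ones click back freely. Teeth every 15 degrees: up to that much of a driving swing is idle.
- brush: Brush 130 mm long, lying on the near side of the clamp. Bystander: leave it alone. Origin: centre of its underside.
- wax_jar: Amber jar with a white cap, 48 mm across, 60 mm high, just beyond the clamp's spanner end. Bystander: leave it alone. Origin: centre of its underside.
- bur_block: Aluminium block 50 x 35 x 22 mm, beside the cast (about 95 mm along its -y). Bystander: leave it alone. Origin: centre of its underside.
- polish_disc: Rubber disc 44 mm across, 12 mm high, just beyond the jaws. Bystander: leave it alone. Origin: centre of its underside.
Things that resemble listed ones, but are neither listed nor needed, are in the scene too. What is shaped like the cast but brown or green is not meant.

How it is judged (in metres and radians):
On the way, in this order (a step that is already met when the one before it is completed fails the run):
1. the cast stands upright on the plate between the jaws and is let go, not clamped yet (x of cast in the frame of clamp between -0.016 and 0.016 m and z of cast in the frame of clamp between 0.008 and 0.016 m and y of cast in the frame of stop_jaw above 0.02 m and y of cast in the frame of jaw below -0.018 m and angle between cast's own z axis and vertical below 0.1 rad and angle between the x axis of cast and the x axis of clamp, either way round below 0.21 rad and contact force between the fingers and cast below 0.1 N and contact force between jaw and cast below 5 N), for 0.2 s.
2. the jaws hold the cast with at least 15 N (x of cast in the frame of clamp between -0.016 and 0.016 m and z of cast in the frame of clamp between 0.008 and 0.016 m and y of cast in the frame of stop_jaw above 0.02 m and y of cast in the frame of jaw below -0.018 m and angle between cast's own z axis and vertical below 0.1 rad and angle between the x axis of cast and the x axis of clamp, either way round below 0.21 rad and contact force between jaw and cast above 15 N and contact force between stop_jaw and cast above 13 N), for 0.2 s.
At the end, for the whole second after the job is handed in: The cast stands on the clamp's plate, upright within 0.1 rad, square to the jaws within 0.21 rad, within 16 mm of the jaws' middle line, held between the jaws with 15 to 60 N, at rest, and the robot has let go of everything (all of step 2 and contact force between jaw and cast below 60 N and contact force between the fingers and cast below 0.1 N and linear speed of cast below 0.01 m/s and contact force between the fingers and clamp below 0.1 N); the robot touches nothing.
It fails at once if the cast is pressed with more than 60 N by the jaws (the plaster cracks) (contact force between jaw and cast above 60 N).
It fails at once if the robot pushes the moving jaw itself with more than 15 N instead of using the spanner (contact force between any of the arm, the fingers and jaw above 15 N).
It fails at once if the brush, jar, block or disc is moved by more than 30 mm (distance of any of brush, wax_jar, bur_block, polish_disc from where it was at the start of the episode above 0.03 m).
It also fails if it takes over 72 s, if anything falls off the work surface, if the arm or the gripper's body presses on something with over 40 N, if the wrist force passes 120 N, or if a joint passes its speed limit or range.

### The arm

A 6-joint arm with a two-finger parallel gripper is mounted at the origin on the work surface. World frame = base frame: x ahead of the robot, y to its left, z up, the work surface at z = 0. Lengths are in m, angles in degrees, forces in N, time in s.
With the tool pointing down it reaches from about 0.375 to 0.9 m from the base axis. Payload 3.1 kg.
Tool frame: the origin (TCP) lies between the finger pads; the fingertips stand 22 mm ahead of it and the grasp point (between the pads) lies 3 mm ahead of it (bot.tip_extent is the distance from the TCP to the fingertips, in m); y points along the fingers, z is the direction in which the jaws open and shut, and the axes are right-handed (so a half turn about y gives the same grasp; the last joint's range is limited). The gripper opens to 87 mm and grips with 3 to 60 N. Pads are 19 mm wide; open, the fingers measure 117 mm over their backs; the gripper's body (75 mm by 190 mm) begins 51 mm behind the grasp point.
Start: joints at [54.975, 30.224, 82.088, -0, 67.689, -10.227], TCP at [0.262, 0.567, 0.209] pointing down, gripper open.
Joint ranges: [-176.69, 176.69], [-43.24, 126.21], [12.49, 139.97], [-82, 262], [0, 151.66], [-163.58, 163.58]. Speed limits (degrees/s): [159.86, 159.86, 180, 180, 180, 180].

### API

Orientations are given as a 3x3 rotation matrix whose columns are the frame's x, y, z axes.
In Python, from rig import bot, eyes, models gives the robot as it stands. The module is installed in compiled form; this text tells all that it offers.
- The arm moves only by the tool arm_command, never from a script. Its arguments are lists of equal length, an entry for each row: "translation": the shift along the tool's x, y, z each as a share of 0.08 m, from -1 to 1, a list of three; "rotation": the turn, a rotation vector about the tool's x, y, z each as a share of 60 degrees, from -1 to 1, a list of three; "grip": the closure, from -1 (fully open) to 1 (shut), so that 0 is half open. In form: {"translation": [[x, y, z], ...], "rotation": [[rx, ry, rz], ...], "grip": [grip, ...]}. A call has 1 to 5 rows; each row is the pose to reach, as a shift and turn from the pose commanded when the call began, along the tool's axes at that moment; what a row does not reach only later rows make up. A row lasts 1/10 s, in which the tool goes at most 50 mm and 8.59 degrees, less where a joint would pass 70% of its speed; a pose out of reach is approached as far as the arm can. A call with a number of a shift or a turn outside -1 to 1 is refused whole. A call with a gripper value outside its range is refused whole. The fingers move at their own pace and stop on an object; the grip force is fixed at half the most. Time passes only in rows, so rows that repeat a pose let the fingers close. It gives the time, the measured TCP pose, the force and the opening at its end, in the units of the state.
- bot.read_state(): the state, without advancing time (a new reading comes with each control period).
- eyes.capture(name): name is "scene" or "top" or "wrist"; returns a dict with "image" (384x512x3 uint8, blue, green, red), "mtx" (3x3 intrinsics, pixels), "rvec" (rotation vector, rad) and "tvec" (3), from world to camera coordinates, as OpenCV has them; the wrist camera has in their place "hand_eye" (4x4, takes a point from camera to tool coordinates, whose origin is the TCP and whose axes are the tool frame's). Camera axes: x right, y down, z forward; pixel columns grow to the right and rows downward; lengths in m; the calibration is good to about 2 mm. A picture is of the moment at which its call begins: read the wrist's pose just before it. There is no depth.
- bot.hand_in(): hands the job in, once; it reports no verdict.
Trained networks look in the newest picture that a camera, given by its name, has taken for a name from the list of things; names that differ only in an ending like _2 or _b are one class to them, and where a whole thing is asked for, a point or a joint stands for the part that bears it (a point fixed in the world has none). Each returns a list of dicts, best first, with "conf" (0 to 1); they miss things now and then, are a little off and sometimes report something else, mostly with a low value. They report only what shows in the picture. A call takes as long as a camera call. They do not tell look-alikes from the thing itself.
- models.recognise(camera, thing): "extent" ([left, top, right, bottom] as shares, 0 to 1, of the picture: columns of its width, rows of its height, round what is visible of it).
- models.spot_point(camera, thing): "point" ([column, row] as shares, 0 to 1, of the picture: columns of its width, rows of its height: a listed point, or the origin of a listed thing).
The state is a dict: "time_s": time; "joint_positions": joint angles; "qvel": joint speeds; "tau": joint torques, N m; "position": TCP position; "tcp_rot": TCP orientation; "force": force on the tool from outside, world axes, zero at the start; "moment": the same for the moment, N m; "opening": opening from 0.0 (shut) to 1.0 (fully open).
Only numpy, scipy, OpenCV 4.12 (cv2) and the standard library are available. Lean on these libraries where they do the work, as an engineer would, in place of code of your own. Each camera call takes 0.05 s, during which the arm holds its last target. There are 200 camera calls.

## Working session

There is one attempt and no reset: what is moved stays moved. The work goes in short steps, Python scripts to look and compute and a tool call to move; the robot and the scene stay as the last step left them, time stands still between calls to the robot, and variables do not carry over. Pictures are saved under pics/ and viewed, about 8 in all and at most 12, crops included, and the job is handed in when it is done.

Besides the shell and the picture viewer there is one more tool, called after "Call:" as a command line: name --argument value ..., lists and objects as JSON in quotes. arm_command: Moves the arm, as the interface text tells. Shift numbers are shares of 0.08 m and turn numbers shares of 60 degrees, none past 1 either way. Its arguments: {"type":"object","properties":{"translation":{"type":"array"},"rotation":{"type":"array"},"grip":{"type":"array"}},"required":["translation","rotation","grip"]}

```bash
mkdir -p pics
cat > h.py <<'E'
import numpy as np, cv2
from rig import bot, eyes, models
W,H=512,384
def cam(name):
    s=bot.read_state(); c=eyes.capture(name)
    if 'rvec' in c:
        R=cv2.Rodrigues(np.array(c['rvec'],float))[0]; t=np.array(c['tvec'],float).ravel()
        o=-R.T@t; Rw=R.T
    else:
        T=np.eye(4);T[:3,:3]=np.array(s['tcp_rot']);T[:3,3]=s['position']
        M=T@np.array(c['hand_eye']); o=M[:3,3];Rw=M[:3,:3]
    return dict(img=c['image'],K=np.array(c['mtx']),o=o,R=Rw)
def onz(c,px,z):
    d=c['R']@np.linalg.inv(c['K'])@np.array([px[0],px[1],1.]); return c['o']+d*(z-c['o'][2])/d[2]
def proj(c,p):
    q=c['K']@(c['R'].T@(np.array(p)-c['o'])); return q[:2]/q[2]
def pts(c,name,thing,z):
    for d in models.spot_point(name,thing)[:3]:
        px=np.array(d['point'])*[W,H]; print(name,thing,round(d['conf'],2),px.round(1),onz(c,px,z).round(4))
E
cat > a.py <<'E'
from h import *
Z=dict(cast=0,clamp=0,stop_jaw=.012,jaw=.012,spindle_axis=.06,grip_top=.103,brush=0,wax_jar=0,bur_block=0,polish_disc=0)
ims=[]
for n in ('scene','top'):
    c=cam(n); cv2.imwrite(f'pics/{n}0.png',c['img']); print(n,c['o'].round(3))
    for k,z in Z.items(): pts(c,n,k,z)
s=bot.read_state();print(s['time_s'],s['position'],np.array(s['tcp_rot']).round(3),s['opening'])
E
python3 a.py
```

```text
scene [ 0.927 -0.613  1.041]
scene cast 0.77 [229.7 284.8] [ 0.6707 -0.3396  0.    ]
scene cast 0.72 [181.9 306.1] [ 0.6049 -0.4584  0.    ]
scene cast 0.67 [232.4 249.3] [ 0.6136 -0.2525  0.    ]
scene clamp 0.95 [271. 184.] [ 0.5766 -0.0045  0.    ]
scene stop_jaw 0.5 [265.7 187.5] [ 0.5747 -0.0319  0.012 ]
scene jaw 0.54 [281.  169.4] [0.5748 0.0532 0.012 ]
scene jaw 0.46 [207.8 180. ] [ 0.4139 -0.1149  0.012 ]
scene jaw 0.33 [198.9 264.5] [ 0.5707 -0.3464  0.012 ]
scene spindle_axis 0.68 [295.5 146.8] [0.5797 0.1217 0.06  ]
scene spindle_axis 0.46 [195.  263.3] [ 0.5771 -0.3623  0.06  ]
scene grip_top 0.69 [257.3 131. ] [0.4666 0.0726 0.103 ]
scene brush 0.57 [207.6 180.8] [ 0.4093 -0.1118  0.    ]
scene wax_jar 0.84 [324.9 174.6] [0.6948 0.1264 0.    ]
scene wax_jar 0.31 [264.6 187.3] [ 0.5675 -0.0265  0.    ]
scene bur_block 0.55 [162.1 277.5] [ 0.5101 -0.4308  0.    ]
scene polish_disc 0.54 [295.8 203.2] [ 0.6769 -0.0181  0.    ]
top [ 0.411 -0.13   0.87 ]
top cast 0.95 [386.1 189.4] [ 0.6015 -0.4559  0.    ]
top cast 0.86 [335.8 161.6] [ 0.6738 -0.3378  0.    ]
top cast 0.82 
[... 204 characters left out ...]
op spindle_axis 0.79 [138.7 205.9] [0.5609 0.1229 0.06  ]
top grip_top 0.61 [152.5 244.9] [0.4704 0.0777 0.103 ]
top grip_top 0.57 [374.8 224.7] [ 0.5033 -0.3868  0.103 ]
top brush 0.6 [246.  269.9] [ 0.4162 -0.1127  0.    ]
top wax_jar 0.75 [152.5 242.6] [0.4838 0.1058 0.    ]
top wax_jar 0.74 [137.6 205.6] [0.5729 0.1443 0.    ]
top wax_jar 0.66 [147.9 159.6] [ 0.6871  0.1237 -0.    ]
top bur_block 0.74 [377.  225.3] [ 0.5143 -0.4265  0.    ]
top polish_disc 0.7 [375.9 227. ] [ 0.5103 -0.4236  0.    ]
top polish_disc 0.54 [207.3 163.2] [ 0.6754 -0.0218  0.    ]
1.1 [0.26207097 0.5673701  0.20915057] [[ 0.908 -0.     0.419]
 [-0.419 -0.     0.908]
 [ 0.    -1.    -0.   ]] 1.0037422990267257
```

View images.

```bash
python3 -c "
import cv2,numpy as np
a=cv2.imread('pics/top0.png')[120:300,100:440];b=cv2.imread('pics/scene0.png')[100:340,130:350]
a=cv2.resize(a,None,fx=2.2,fy=2.2,interpolation=3);cv2.imwrite('pics/topc.png',a)
cv2.imwrite('pics/scec.png',cv2.resize(b,None,fx=2.5,fy=2.5,interpolation=3))"
```

```text
(no output)
```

View pics/topc.png

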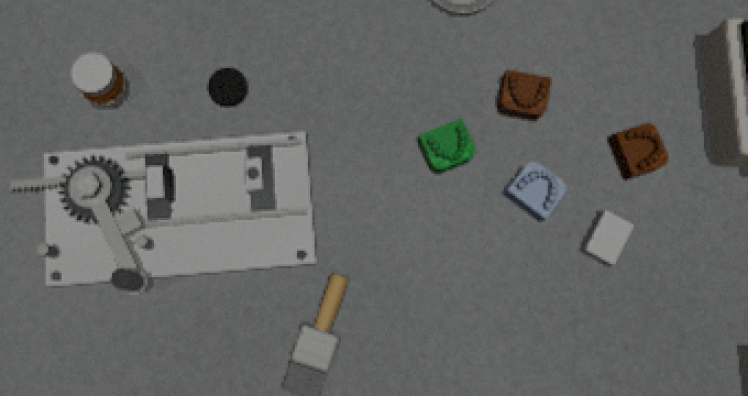

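View pics/scec.png

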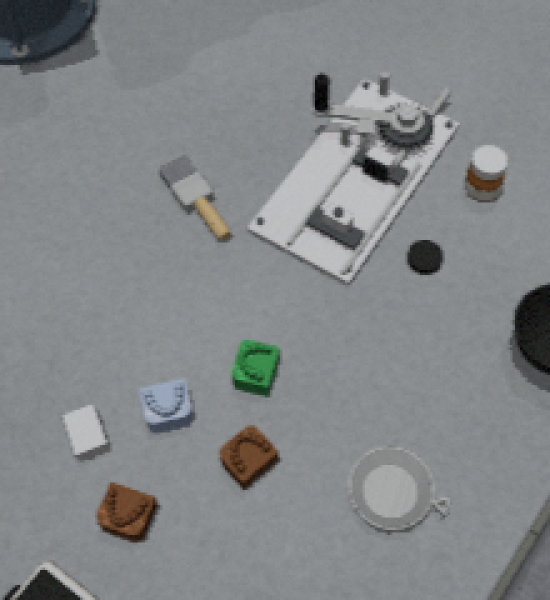

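```bash
cat > b.py <<'E'
from h import *
for n in ('top','scene'):
    c=cam(n); im=c['img'].astype(int); b,g,r=im[...,0],im[...,1],im[...,2]
    m=((b-r>25)&(b>90)).astype(np.uint8)
    k,l,st,ce=cv2.connectedComponentsWithStats(m)
    for i in range(1,k):
        if st[i,4]>80:
            print(n,'blue',st[i],ce[i].round(1),onz(c,ce[i],.018).round(4))
            if n=='top':
                p=np.argwhere(l==i)[:,::-1]; h=cv2.convexHull(p.astype(np.int32))[:,0]
                w=np.array([onz(c,q,.02)[:2] for q in h])*1000; print(cv2.minAreaRect(w.astype(np.float32))); print(w.round(0).tolist())
    if n=='top':
        for z,pp in ((.012,[(45,152),(305,130),(316,263),(45,287)]),(.012,[(53,160),(292,139),(301,254),(56,276)])):
            print([ (onz(c,(100+x/2.2,120+y/2.2),z)[:2]*1000).round(0).tolist() for x,y in pp])
E
python3 b.py
```

```text
[[611.0, 183.0], [631.0, -99.0], [486.0, -109.0], [466.0, 176.0]]
[[602.0, 174.0], [621.0, -84.0], [495.0, -93.0], [477.0, 165.0]]
scene blue [332   0  72  21 508] [373.8   7.5] [0.4248 1.0014 0.018 ]
scene blue [186 252  20  18 231] [195.9 259.7] [ 0.5573 -0.342   0.018 ]
scene blue [ 462  303   50   81 3521] [489.2 343.8] [ 1.283  -0.0893  0.018 ]
```

Call:
arm_command --translation '[[0.88,-0.3,-0.98],[0.88,-0.3,-0.98],[0.88,-0.3,-0.98],[0.88,-0.3,-0.98]]' --rotation '[[0,0,0],[0,0,0],[0,0,0],[0,0,0]]' --grip '[-1,-1,-1,-1]'

```text
time_s: 1.6
position: [0.2938, 0.466, 0.2339]
tcp_rot: [[0.907, 0.001, 0.422], [-0.422, 0.001, 0.907], [0.0, -1.0, 0.001]]
force: [0.6, 0.1, 1.0]
opening: 0.996
```

Call:
arm_command --translation '[[0.88,0,-0.98],[0.88,0,-0.98],[0.88,0,-0.98],[0.88,0,-0.98]]' --rotation '[[0,0,0],[0,0,0],[0,0,0],[0,0,0]]' --grip '[-1,-1,-1,-1]'

```text
time_s: 2.0
position: [0.3247, 0.3664, 0.2332]
tcp_rot: [[0.907, 0.0, 0.421], [-0.421, 0.001, 0.907], [-0.0, -1.0, 0.001]]
force: [0.6, 0.6, -0.8]
opening: 0.996
```

Call:
arm_command --translation '[[0.88,0,-0.98],[0.88,0,-0.98],[0.88,0,-0.98],[0.88,0,-0.98]]' --rotation '[[0,0,0],[0,0,0],[0,0,0],[0,0,0]]' --grip '[-1,-1,-1,-1]'

```text
time_s: 2.4
position: [0.356, 0.2663, 0.2333]
tcp_rot: [[0.907, 0.001, 0.421], [-0.421, 0.002, 0.907], [-0.0, -1.0, 0.002]]
force: [-0.2, 1.2, 0.0]
opening: 1.002
```

Call:
arm_command --translation '[[0.88,0,-0.98],[0.88,0,-0.98],[0.88,0,-0.98],[0.88,0,-0.98]]' --rotation '[[0,0,0],[0,0,0],[0,0,0],[0,0,0]]' --grip '[-1,-1,-1,-1]'

```text
time_s: 2.8
position: [0.387, 0.1656, 0.2332]
tcp_rot: [[0.907, 0.001, 0.421], [-0.421, 0.001, 0.907], [-0.0, -1.0, 0.001]]
force: [-0.1, 0.6, -0.2]
opening: 1.006
```

Call:
arm_command --translation '[[0.88,0,-0.98],[0.88,0,-0.98],[0.88,0,-0.98],[0.88,0,-0.98]]' --rotation '[[0,0,0],[0,0,0],[0,0,0],[0,0,0]]' --grip '[-1,-1,-1,-1]'

```text
time_s: 3.2
position: [0.4178, 0.0651, 0.2331]
tcp_rot: [[0.908, -0.0, 0.42], [-0.42, 0.001, 0.908], [-0.001, -1.0, 0.001]]
force: [-0.5, 0.3, -1.0]
opening: 1.001
```

Call:
arm_command --translation '[[0.88,0,-0.98],[0.88,0,-0.98],[0.88,0,-0.98],[0.88,0,-0.98]]' --rotation '[[0,0,0],[0,0,0],[0,0,0],[0,0,0]]' --grip '[-1,-1,-1,-1]'

```text
time_s: 3.6
position: [0.4484, -0.0353, 0.2329]
tcp_rot: [[0.908, -0.001, 0.419], [-0.419, 0.001, 0.908], [-0.001, -1.0, 0.001]]
force: [-0.1, 0.4, 0.0]
opening: 1.005
```

Call:
arm_command --translation '[[0.88,0,-0.98],[0.88,0,-0.98],[0.88,0,-0.98],[0.88,0,-0.98]]' --rotation '[[0,0,0],[0,0,0],[0,0,0],[0,0,0]]' --grip '[-1,-1,-1,-1]'

```text
time_s: 4.0
position: [0.4792, -0.1355, 0.2327]
tcp_rot: [[0.908, -0.001, 0.419], [-0.419, 0.002, 0.908], [-0.002, -1.0, 0.001]]
force: [-0.3, 0.4, 0.5]
opening: 0.999
```

Call:
arm_command --translation '[[0.88,0,-0.98],[0.88,0,-0.98],[0.88,0,-0.98],[0.88,0,-0.98]]' --rotation '[[0,0,0],[0,0,0],[0,0,0],[0,0,0]]' --grip '[-1,-1,-1,-1]'

```text
time_s: 4.4
position: [0.5101, -0.236, 0.2326]
tcp_rot: [[0.908, -0.002, 0.419], [-0.419, 0.002, 0.908], [-0.002, -1.0, 0.001]]
force: [0.4, 0.7, 0.0]
opening: 1.005
```

Call:
arm_command --translation '[[0.88,0,-0.98],[0.88,0,-0.98],[0.88,0,-0.98],[0.88,0,-0.98]]' --rotation '[[0,0,0],[0,0,0],[0,0,0],[0,0,0]]' --grip '[-1,-1,-1,-1]'

```text
time_s: 4.8
position: [0.5411, -0.3365, 0.2325]
tcp_rot: [[0.908, -0.002, 0.419], [-0.419, 0.003, 0.908], [-0.003, -1.0, 0.002]]
force: [-0.2, 0.4, -0.4]
opening: 1.001
```

Run:
```python
from h import *
c=cam('wrist'); cv2.imwrite('pics/w1.png',c['img']); pts(c,'wrist','cast',0)
print(c['o'].round(3),c['R'].round(2).tolist())
np.savez('w1.npz',**c)
```

```text
wrist cast 0.96 [190.5 241.3] [ 0.6022 -0.4629  0.    ]
wrist cast 0.92 [291.7 248.3] [ 0.6699 -0.341   0.    ]
wrist cast 0.73 [333.1 183.5] [ 0.6082 -0.2557  0.    ]
[ 0.479 -0.309  0.409] [[0.42, 0.88, 0.23], [0.91, -0.41, -0.1], [0.0, 0.25, -0.97]]
```

View pics/w1.png

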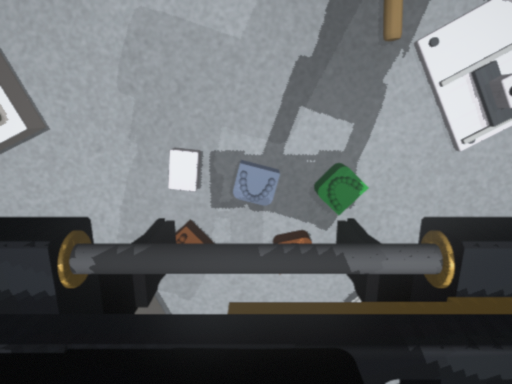

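Run:
```python
from h import *
c=dict(np.load('w1.npz'))
# rectify to world at z=.028, 0.25mm/px: cols=-y , rows=-x
cx,cy=.56,-.342; s=.0003
g=np.mgrid[0:400,0:400]
def rect(z):
    P=np.stack([cx+(200-g[0])*s,cy+(200-g[1])*s,np.full(g[0].shape,z)],-1)
    q=(P-c['o'])@c['R']@c['K'].T; q=q[...,:2]/q[...,2:]
    return cv2.remap(c['img'],q.astype(np.float32)[...,0],q.astype(np.float32)[...,1],cv2.INTER_CUBIC)
a=rect(.028); b=a.astype(int)
m=((b[...,0]-b[...,2]>22)).astype(np.uint8)
m=cv2.morphologyEx(m,cv2.MORPH_OPEN,np.ones((5,5)))
k,l,st,ce=cv2.connectedComponentsWithStats(m); i=1+st[1:,4].argmax()
print(st[i],ce[i]); r=cv2.minAreaRect(np.argwhere(l==i)[:,::-1].astype(np.float32)); print(r)
mm=cv2.cvtColor(((l==i)*255).astype(np.uint8),cv2.COLOR_GRAY2BGR)
cv2.imwrite('pics/r1.png',np.hstack([a,mm]))
```

```text
[  106   101   208   206 25363] [212.20723101 199.23936443]
((212.230224609375, 199.05197143554688), (169.00411987304688, 156.83187866210938), 39.289405822753906)
```

View pics/r1.png

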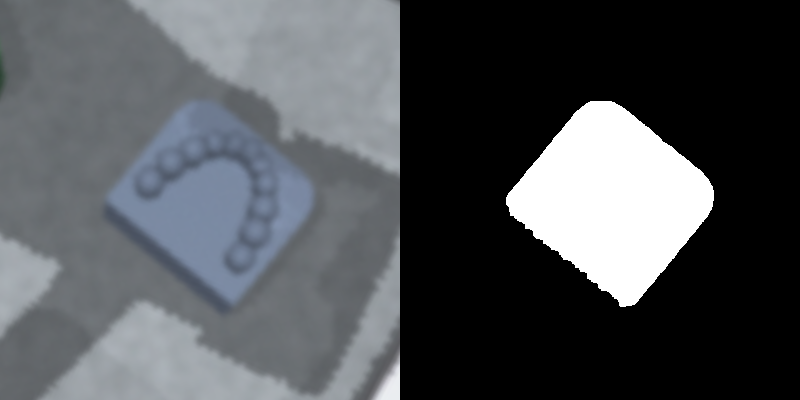

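Call:
arm_command --translation '[[0.275,1,0],[0.275,1,0],[0.275,1,0],[0.275,1,0],[0.275,1,0]]' --rotation '[[0,0.6,0],[0,0.6,0],[0,0.6,0],[0,0.6,0],[0,0.6,0]]' --grip '[-1,-1,-1,-1,-1]'

```text
time_s: 5.4
position: [0.5609, -0.345, 0.153]
tcp_rot: [[0.489, -0.002, 0.872], [-0.872, 0.002, 0.489], [-0.003, -1.0, -0.0]]
force: [0.2, 0.9, -0.3]
opening: 0.997
```

Call:
arm_command --translation '[[0,0.5,0],[0,0.5,0],[0,0.5,0],[0,0.5,0],[0,0.5,0]]' --rotation '[[0,0.6,0],[0,0.6,0],[0,0.6,0],[0,0.6,0],[0,0.6,0]]' --grip '[-1,-1,-1,-1,-1]'

```text
time_s: 5.9
position: [0.5612, -0.3464, 0.1138]
tcp_rot: [[-0.116, -0.0, 0.993], [-0.993, 0.0, -0.116], [-0.0, -1.0, -0.0]]
force: [-0.3, 0.1, -0.6]
opening: 1.001
```

Call:
arm_command --translation '[[0,0,0],[0,0,0],[0,0,0],[0,0,0],[0,0,0]]' --rotation '[[0,0.553,0],[0,0.553,0],[0,0.553,0],[0,0.553,0],[0,0.553,0]]' --grip '[-1,-1,-1,-1,-1]'

```text
time_s: 6.4
position: [0.5613, -0.3471, 0.1137]
tcp_rot: [[-0.639, 0.0, 0.769], [-0.769, 0.0, -0.639], [-0.0, -1.0, 0.0]]
force: [-0.2, 0.0, -0.2]
opening: 1.0
```

Call:
arm_command --translation '[[0,0.3,0],[0,0.6,0],[0,0.6,0]]' --rotation '[[0,0,0],[0,0,0],[0,0,0]]' --grip '[-1,-1,-1]'

```text
time_s: 6.7
position: [0.559, -0.3457, 0.0623]
tcp_rot: [[-0.639, -0.006, 0.77], [-0.77, 0.005, -0.639], [-0.0, -1.0, -0.007]]
force: [0.2, 0.5, -0.4]
opening: 1.0
```

Call:
arm_command --translation '[[0,0.2,0],[0,0.48,0],[0,0.48,0]]' --rotation '[[0,0,0],[0,0,0],[0,0,0]]' --grip '[-1,-1,-1]'

```text
time_s: 7.0
position: [0.5599, -0.3468, 0.0246]
tcp_rot: [[-0.641, -0.004, 0.767], [-0.767, 0.003, -0.641], [-0.0, -1.0, -0.005]]
force: [-0.5, 0.4, -0.4]
opening: 1.005
```

Call:
arm_command --translation '[[0,0,0],[0,0,0],[0,0,0],[0,0,0],[0,0,0]]' --rotation '[[0,0,0],[0,0,0],[0,0,0],[0,0,0],[0,0,0]]' --grip '[0.2,0.2,0.2,0.2,0.2]'

```text
time_s: 7.5
position: [0.5616, -0.3484, 0.0274]
tcp_rot: [[-0.642, 0.001, 0.766], [-0.766, -0.001, -0.642], [0.0, -1.0, 0.001]]
force: [-0.3, 0.4, 0.7]
opening: 0.632
```

Call:
arm_command --translation '[[0,0,0],[0,0,0],[0,0,0],[0,0,0],[0,0,0]]' --rotation '[[0,0,0],[0,0,0],[0,0,0],[0,0,0],[0,0,0]]' --grip '[0.6,0.6,0.6,0.6,0.6]'

```text
time_s: 8.0
position: [0.5613, -0.3481, 0.0267]
tcp_rot: [[-0.642, -0.0, 0.766], [-0.766, 0.0, -0.642], [-0.0, -1.0, -0.0]]
force: [0.5, 0.0, 0.3]
opening: 0.228
```

Run:
```python
from h import *
a=cam('scene')['img'][200:330,130:290]; b=cam('top')['img'][150:260,280:420]
cv2.imwrite('pics/c2.png',np.hstack([cv2.resize(a,(400,325)),cv2.resize(b,(400,325))]))
```

```text
(no output)
```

View pics/c2.png

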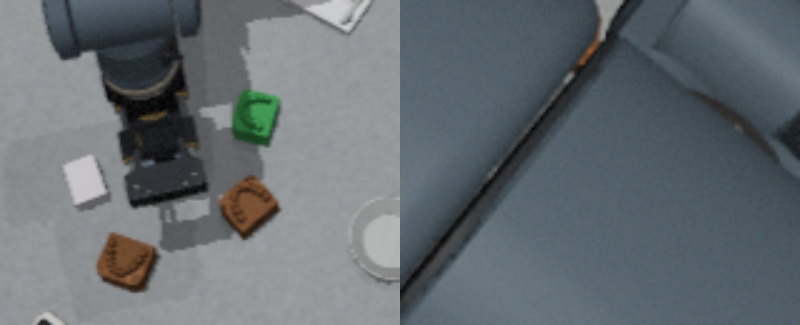

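Call:
arm_command --translation '[[0,0,0],[0,-0.2,0],[0,-0.5,0],[0,-1,0],[0,-1,0]]' --rotation '[[0,0,0],[0,0,0],[0,0,0],[0,0,0],[0,0,0]]' --grip '[0.6,0.6,0.6,0.6,0.6]'

```text
time_s: 8.6
position: [0.565, -0.3512, 0.1138]
tcp_rot: [[-0.642, 0.01, 0.766], [-0.766, -0.009, -0.642], [0.0, -1.0, 0.013]]
force: [0.5, -0.3, 1.1]
opening: 0.199
```

Run:
```python
from h import *
a=cam('scene')['img'][180:310,130:290]; b=cam('wrist')['img']
cv2.imwrite('pics/c3.png',np.hstack([cv2.resize(a,(370,300)),cv2.resize(b,(400,300))]))
```

```text
(no output)
```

View pics/c3.png

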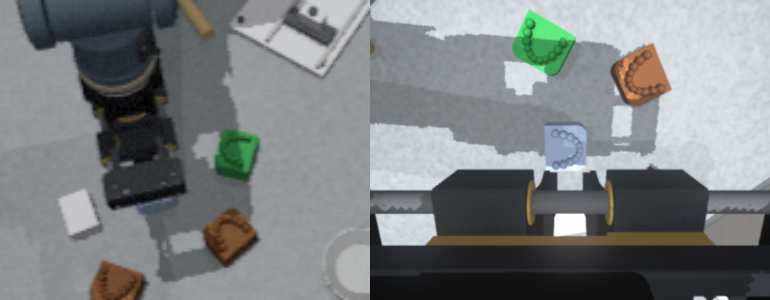

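```bash
cat > r.py <<'E'
from h import *
import sys
def blue(c,cx,cy,z=.028,s=.0003):
    g=np.mgrid[0:600,0:600]
    P=np.stack([cx+(300-g[0])*s,cy+(300-g[1])*s,np.full(g[0].shape,z)],-1)
    q=(P-c['o'])@c['R']@c['K'].T; q=(q[...,:2]/q[...,2:]).astype(np.float32)
    a=cv2.remap(c['img'],q[...,0],q[...,1],cv2.INTER_CUBIC); b=a.astype(int)
    m=((b[...,0]-b[...,2]>22)).astype(np.uint8); m=cv2.morphologyEx(m,cv2.MORPH_OPEN,np.ones((5,5)))
    k,l,st,ce=cv2.connectedComponentsWithStats(m); i=1+st[1:,4].argmax()
    r=cv2.minAreaRect(np.argwhere(l==i)[:,::-1].astype(np.float32))
    print('c',cx+(300-r[0][1])*s,cy+(300-r[0][0])*s,np.array(r[1])*s,r[2]); return a
if __name__=='__main__':
    c=cam('wrist'); s=bot.read_state(); p=np.array(s['position']);R=np.array(s['tcp_rot'])
    blue(c,.56,-.345)
    print('tcp px',proj(c,p),'tip',proj(c,p+R[:,1]*.022),p,c['o'],c['R'].round(3).tolist())
    print('on bench under tcp',proj(c,[p[0],p[1],0]), c['K'].tolist())
    for n in ('scene',):
        d=cam(n); blue(d,.56,-.345);
E
python3 r.py
```

```text
c 0.5621823608398439 -0.34536298828124995 [0.055046   0.04523543] 39.61069107055664
tcp px [253.89907782 226.37271342] tip [253.93915074 214.34794722] [ 0.56125162 -0.3480437   0.10759081] [ 0.60482785 -0.29632299  0.285033  ] [[0.766, -0.623, -0.157], [-0.642, -0.741, -0.195], [0.005, 0.25, -0.968]]
on bench under tcp [253.95713846 184.19597412] [[320.37472906600345, 0.0, 255.6287969062854], [0.0, 320.37472906600345, 190.5068543308778], [0.0, 0.0, 1.0]]
c 0.5797865188598633 -0.36085726318359373 [0.04480502 0.01177629] 40.502845764160156
```

Call:
arm_command --translation '[[0,0,0],[0,0,0],[0,0,0],[0,0,0],[0,0,0]]' --rotation '[[0,0,0],[0,0,0],[0,0,0],[0,0,0],[0,0,0]]' --grip '[-1,-1,-1,-1,-1]'

```text
time_s: 9.3
position: [0.5612, -0.3481, 0.1065]
tcp_rot: [[-0.642, -0.0, 0.766], [-0.766, 0.0, -0.642], [-0.0, -1.0, -0.0]]
force: [-0.0, 0.7, -0.3]
opening: 0.566
```

Call:
arm_command --translation '[[0,0,0],[0,0,0],[0,0,0],[0,0.3,0],[0,0.7,0]]' --rotation '[[0,0,0],[0,0,0],[0,0,0],[0,0,0],[0,0,0]]' --grip '[-1,-1,-1,-1,-1]'

```text
time_s: 9.8
position: [0.563, -0.3496, 0.0524]
tcp_rot: [[-0.642, 0.004, 0.766], [-0.766, -0.004, -0.642], [0.0, -1.0, 0.006]]
force: [0.8, -0.2, -0.0]
opening: 0.976
```

Call:
arm_command --translation '[[0,0.3,0],[0,0.3,0],[0,0.3,0]]' --rotation '[[0,0,0],[0,0,0],[0,0,0]]' --grip '[-1,-1,-1]'

```text
time_s: 10.1
position: [0.5613, -0.3481, 0.0267]
tcp_rot: [[-0.642, -0.0, 0.766], [-0.766, 0.0, -0.642], [-0.0, -1.0, -0.0]]
force: [-0.0, -0.0, 0.7]
opening: 1.002
```

Run:
```python
from h import *
s=bot.read_state(); b=cam('wrist'); p=np.array(s['position']);R=np.array(s['tcp_rot'])
print(p,s['opening'],s['force'],proj(b,p),proj(b,p+R[:,1]*.022))
cv2.imwrite('pics/c4.png',b['img'])
```

```text
[ 0.56134098 -0.34814067  0.0267459 ] 1.001769648310631 [-0.02080374 -0.01583773  0.72301647] [256.05481883 227.34032133] [255.98754548 215.12825902]
```

View pics/c4.png

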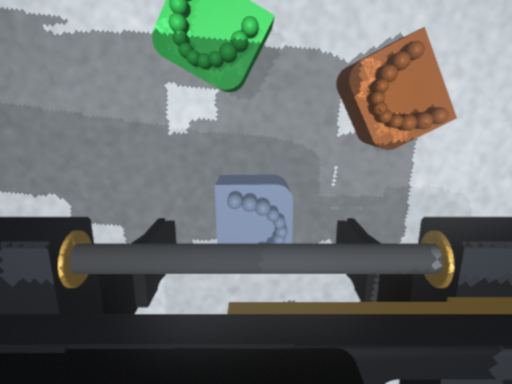

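Call:
arm_command --translation '[[0,0,0],[0,0,0],[0,0,0],[0,0,0],[0,0,0]]' --rotation '[[0,0,0],[0,0,0],[0,0,0],[0,0,0],[0,0,0]]' --grip '[1,1,1,1,1]'

```text
time_s: 10.65
position: [0.5614, -0.3482, 0.0271]
tcp_rot: [[-0.642, 0.0, 0.766], [-0.766, -0.0, -0.642], [0.0, -1.0, 0.0]]
force: [0.5, -0.3, -0.7]
opening: 0.63
```

Call:
arm_command --translation '[[0,0,0]]' --rotation '[[0,0,0]]' --grip '[1]'

```text
time_s: 10.75
position: [0.5613, -0.3481, 0.0268]
tcp_rot: [[-0.642, 0.0, 0.766], [-0.766, -0.0, -0.642], [0.0, -1.0, 0.0]]
force: [0.2, 0.1, 0.2]
opening: 0.541
```

Call:
arm_command --translation '[[0,0,0]]' --rotation '[[0,0,0]]' --grip '[1]'

```text
time_s: 10.85
position: [0.5613, -0.3481, 0.0267]
tcp_rot: [[-0.642, -0.0, 0.766], [-0.766, 0.0, -0.642], [-0.0, -1.0, -0.0]]
force: [-0.1, -0.0, 0.5]
opening: 0.449
```

Call:
arm_command --translation '[[0,0,0]]' --rotation '[[0,0,0]]' --grip '[1]'

```text
time_s: 10.95
position: [0.5613, -0.3481, 0.0267]
tcp_rot: [[-0.642, -0.0, 0.766], [-0.766, 0.0, -0.642], [0.0, -1.0, -0.0]]
force: [0.5, 0.8, 0.1]
opening: 0.354
```

Run:
```python
from h import *
s=bot.read_state(); b=cam('wrist');print(s['opening'],s['force'])
a=cv2.imread('pics/c4.png')
cv2.imwrite('pics/c5.png',np.hstack([a[150:310,120:392],b['img'][150:310,120:392]]))
```

```text
0.3542031106408435 [0.51182275 0.7787725  0.13554707]
```

View pics/c5.png

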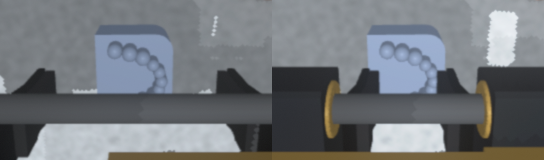

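Run:
```python
from h import *
print(bot.tip_extent,[x for x in dir(bot) if x[0]!='_'])
c=eyes.capture('wrist'); print(np.array(c['hand_eye']).round(4).tolist()); s=bot.read_state(); print(s['joint_positions'],s['position'])
```

```text
0.022 ['PlanningError', 'hand_in', 'read_state', 'tip_extent']
[[-0.0001, 0.9683, 0.2499, -0.0676], [-0.0007, -0.2499, 0.9683, -0.1758], [1.0, -0.0001, 0.0007, -0.0004], [0.0, 0.0, 0.0, 1.0]]
[-4.14838235e+01  4.59078563e+01  8.37396507e+01  4.00525665e-05
  5.03565523e+01 -1.50759922e+00] [ 0.56128813 -0.34813377  0.02669246]
```

Call:
arm_command --translation '[[0,0,0],[0,0,0],[0,0,0],[0,0,0],[0,0,0]]' --rotation '[[0,0,0],[0,0,0],[0,0,0],[0,0,0],[0,0,0]]' --grip '[-1,-1,-1,-1,-1]'

```text
time_s: 11.55
position: [0.5613, -0.3482, 0.0268]
tcp_rot: [[-0.643, 0.0, 0.766], [-0.766, -0.0, -0.643], [0.0, -1.0, 0.0]]
force: [-0.2, -0.3, -0.7]
opening: 0.634
```

Call:
arm_command --translation '[[0,0,0],[0,0,0],[0,0,0],[0,0.03,0],[0,0.03,0]]' --rotation '[[0,0,0],[0,0,0],[0,0,0],[0,0,0],[0,0,0]]' --grip '[-1,-1,-1,-1,-1]'

```text
time_s: 12.05
position: [0.5611, -0.348, 0.024]
tcp_rot: [[-0.643, -0.001, 0.766], [-0.766, 0.0, -0.643], [-0.0, -1.0, -0.001]]
force: [0.6, -0.3, 0.3]
opening: 0.987
```

Call:
arm_command --translation '[[0,0.02,0],[0,0.03,0],[0,0.03,0]]' --rotation '[[0,0,0],[0,0,0],[0,0,0]]' --grip '[-1,-1,-1]'

```text
time_s: 12.35
position: [0.5612, -0.3481, 0.0217]
tcp_rot: [[-0.642, -0.0, 0.766], [-0.766, 0.0, -0.642], [0.0, -1.0, -0.0]]
force: [0.4, 0.2, -0.1]
opening: 1.001
```

Run:
```python
import cv2
a=cv2.imread('pics/c5.png')[20:160,272:]; cv2.imwrite('pics/c6.png',cv2.resize(a,None,fx=2.8,fy=2.8,interpolation=2))
```

```text
(no output)
```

View pics/c6.png

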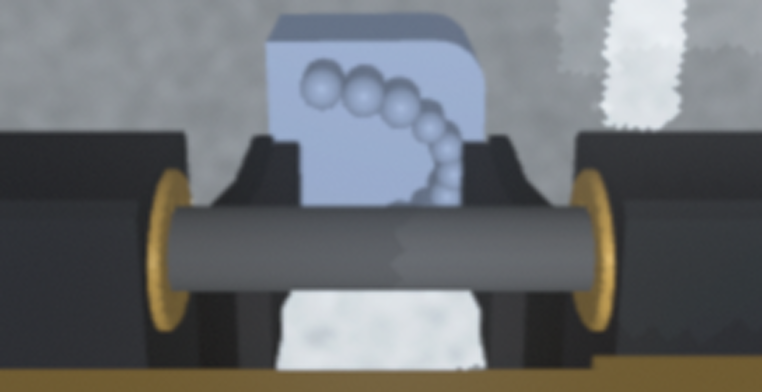

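Call:
arm_command --translation '[[0,0.04,0],[0,0.08,0],[0,0.12,0],[0,0.12,0]]' --rotation '[[0,0,0],[0,0,0],[0,0,0],[0,0,0]]' --grip '[-1,-1,-1,-1]'

```text
time_s: 12.75
position: [0.5609, -0.3478, 0.0116]
tcp_rot: [[-0.642, -0.001, 0.766], [-0.766, 0.001, -0.642], [-0.0, -1.0, -0.001]]
force: [-0.1, -0.3, -0.7]
opening: 0.999
```

Call:
arm_command --translation '[[0,0.04,0],[0,0.08,0],[0,0.12,0],[0,0.12,0]]' --rotation '[[0,0,0],[0,0,0],[0,0,0],[0,0,0]]' --grip '[-1,-1,-1,-1]'

```text
time_s: 13.15
position: [0.5609, -0.3479, 0.0021]
tcp_rot: [[-0.642, -0.001, 0.766], [-0.766, 0.001, -0.642], [0.0, -1.0, -0.001]]
force: [-0.6, 0.4, -0.1]
opening: 1.004
```

Call:
arm_command --translation '[[0,0.04,0],[0,0.08,0],[0,0.1,0],[0,0.1,0]]' --rotation '[[0,0,0],[0,0,0],[0,0,0],[0,0,0]]' --grip '[-1,-1,-1,-1]'

```text
time_s: 13.55
position: [0.5611, -0.348, -0.0056]
tcp_rot: [[-0.643, -0.001, 0.766], [-0.766, 0.0, -0.643], [-0.0, -1.0, -0.001]]
force: [0.3, -0.6, -0.2]
opening: 0.998
```

Call:
arm_command --translation '[[0,0,0],[0,0,0],[0,0,0],[0,0,0],[0,0,0]]' --rotation '[[0,0,0],[0,0,0],[0,0,0],[0,0,0],[0,0,0]]' --grip '[1,1,1,1,1]'

```text
time_s: 14.05
position: [0.5614, -0.3482, -0.0052]
tcp_rot: [[-0.642, 0.0, 0.766], [-0.766, -0.0, -0.642], [-0.0, -1.0, 0.0]]
force: [-0.6, -0.2, -0.5]
opening: 0.63
```

Call:
arm_command --translation '[[0,0,0],[0,0,0]]' --rotation '[[0,0,0],[0,0,0]]' --grip '[1,1]'

```text
time_s: 14.25
position: [0.5612, -0.3481, -0.0052]
tcp_rot: [[-0.643, -0.0, 0.766], [-0.766, 0.0, -0.643], [-0.0, -1.0, -0.0]]
force: [0.3, 0.2, 0.5]
opening: 0.502
```

Call:
arm_command --translation '[[0,0,0],[0,0,0]]' --rotation '[[0,0,0],[0,0,0]]' --grip '[1,1]'

```text
time_s: 14.45
position: [0.5612, -0.3481, -0.0052]
tcp_rot: [[-0.642, -0.0, 0.766], [-0.766, 0.0, -0.642], [-0.0, -1.0, -0.0]]
force: [-0.4, 0.2, 0.6]
opening: 0.503
```

Call:
arm_command --translation '[[0,-0.1,0],[0,-0.4,0],[0,-0.8,0],[0,-1,0],[0,-1,0]]' --rotation '[[0,0,0],[0,0,0],[0,0,0],[0,0,0],[0,0,0]]' --grip '[1,1,1,1,1]'

```text
time_s: 14.95
position: [0.5631, -0.3496, 0.0779]
tcp_rot: [[-0.642, 0.005, 0.766], [-0.766, -0.004, -0.642], [0.0, -1.0, 0.007]]
force: [0.5, -0.5, -2.0]
opening: 0.502
```

Call:
arm_command --translation '[[0,-0.4,0],[0,-0.5,0],[0,-0.5,0],[0,-0.5,0],[0,-0.5,0]]' --rotation '[[0,-0.1,0],[0,-0.2,0],[0,-0.3,0],[0,-0.4,0],[0,-0.4,0]]' --grip '[1,1,1,1,1]'

```text
time_s: 15.45
position: [0.5604, -0.3474, 0.1132]
tcp_rot: [[-0.275, -0.002, 0.961], [-0.961, 0.002, -0.275], [-0.001, -1.0, -0.003]]
force: [-0.2, 0.6, -1.3]
opening: 0.502
```

Call:
arm_command --translation '[[0,0,0],[0,0,0],[0,0,0],[0,0,0],[0,0,0]]' --rotation '[[0,-0.1,0],[0,-0.2,0],[0,-0.333,0],[0,-0.333,0],[0,-0.333,0]]' --grip '[1,1,1,1,1]'

```text
time_s: 15.95
position: [0.5609, -0.3478, 0.1139]
tcp_rot: [[0.066, -0.001, 0.998], [-0.998, 0.001, 0.066], [-0.001, -1.0, -0.001]]
force: [-0.5, -0.3, -1.6]
opening: 0.504
```

Call:
arm_command --translation '[[-0.4,0,0.04],[-0.886,0,0.093],[-0.886,0,0.093]]' --rotation '[[0,0,0],[0,0,0],[0,0,0]]' --grip '[1,1,1]'

```text
time_s: 16.25
position: [0.5623, -0.2712, 0.1139]
tcp_rot: [[0.07, -0.004, 0.998], [-0.998, 0.005, 0.07], [-0.006, -1.0, -0.004]]
force: [-0.7, -0.3, -2.2]
opening: 0.503
```

Call:
arm_command --translation '[[-0.5,0,0.05],[-0.886,0,0.093],[-0.886,0,0.093]]' --rotation '[[0,0,0],[0,0,0],[0,0,0]]' --grip '[1,1,1]'

```text
time_s: 16.55
position: [0.5652, -0.2014, 0.1143]
tcp_rot: [[0.071, -0.003, 0.997], [-0.997, 0.003, 0.071], [-0.003, -1.0, -0.003]]
force: [-0.8, -0.3, -1.4]
opening: 0.501
```

Call:
arm_command --translation '[[-0.5,0,0.05],[-0.886,0,0.093],[-0.886,0,0.093]]' --rotation '[[0,0,0],[0,0,0],[0,0,0]]' --grip '[1,1,1]'

```text
time_s: 16.85
position: [0.568, -0.1313, 0.1145]
tcp_rot: [[0.071, -0.002, 0.997], [-0.997, 0.002, 0.071], [-0.002, -1.0, -0.002]]
force: [-0.6, -1.2, -1.6]
opening: 0.506
```

Call:
arm_command --translation '[[-0.5,0,0.05],[-0.886,0,0.093],[-0.886,0,0.093]]' --rotation '[[0,0,0],[0,0,0],[0,0,0]]' --grip '[1,1,1]'

```text
time_s: 17.15
position: [0.571, -0.061, 0.1146]
tcp_rot: [[0.071, -0.001, 0.997], [-0.997, 0.001, 0.071], [-0.001, -1.0, -0.001]]
force: [0.0, 0.7, -1.1]
opening: 0.5
```

```bash
cat > w.py <<'E'
from h import *
import sys
b=cam('wrist'); s=bot.read_state(); print(s['position'],s['time_s'])
for k,z in dict(stop_jaw=.012,jaw=.012,clamp=0,spindle_axis=.06,grip_top=.103).items(): pts(b,'wrist',k,z)
cv2.imwrite(sys.argv[1],b['img']); np.savez(sys.argv[1][:-4]+'.npz',**b)
E
python3 w.py pics/w7.png
```

```text
[ 0.57157201 -0.06288924  0.11474631] 17.2
wrist stop_jaw 0.59 [266.6 161.3] [ 0.5785 -0.0379  0.012 ]
wrist jaw 0.9 [270.2  64.2] [0.575  0.0419 0.012 ]
wrist clamp 0.95 [269.7 114.7] [0.5785 0.0018 0.    ]
```

View pics/w7.png

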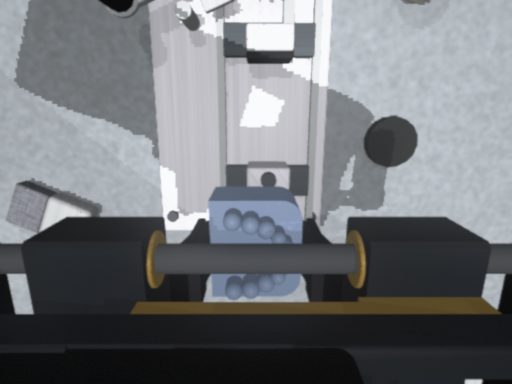

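Run:
```python
from h import *
c=dict(np.load('pics/w7.npz')); th=np.radians(4.05);R=np.array([[np.cos(th),-np.sin(th)],[np.sin(th),np.cos(th)]]);o=np.array([.5736,.0019])
for n,px in dict(stop_top=(268,163),jaw_pad=(270,53),jaw_pad2=(270,62),jawL=(247,40),jawR=(292,40),stopL=(247,175),stopR=(290,175),cornBL=(160,231),cornscrew=(173,216),edgeR=(330,60),edgeR2=(324,200),edgeL=(151,20)).items():
    print(n,[((R.T@(onz(c,px,z)[:2]-o))*1000).round(1).tolist() for z in (.012,.046)])
```

```text
stop_top [[3.3, -41.5], [2.0, -35.8]]
jaw_pad [[4.0, 48.3], [2.6, 43.1]]
jaw_pad2 [[4.1, 41.5], [2.7, 37.1]]
jawL [[-14.5, 58.0], [-13.7, 51.6]]
jawR [[21.5, 58.0], [18.0, 51.6]]
stopL [[-15.2, -52.3], [-14.3, -45.2]]
stopR [[22.9, -52.2], [19.2, -45.2]]
cornBL [[-96.3, -105.3], [-85.4, -91.8]]
cornscrew [[-83.3, -90.6], [-74.0, -78.9]]
edgeR [[52.8, 43.1], [45.4, 38.5]]
edgeR2 [[54.3, -75.3], [46.8, -65.4]]
edgeL [[-90.2, 72.5], [-80.1, 64.3]]
```

Call:
arm_command --translation '[[-0.5,0,0.06],[-0.83,0,0.106],[-0.83,0,0.106],[-0.83,0,0.106]]' --rotation '[[0,0,0],[0,0,0],[0,0,0],[0,0,0]]' --grip '[1,1,1,1]'

```text
time_s: 17.85
position: [0.5753, 0.003, 0.1148]
tcp_rot: [[0.07, 0.0, 0.998], [-0.998, -0.001, 0.07], [0.001, -1.0, 0.0]]
force: [0.3, 0.1, -1.7]
opening: 0.499
```

Call:
arm_command --translation '[[0,0.3,0],[0,0.6,0],[0,0.6,0],[0,0.6,0]]' --rotation '[[0,0,0],[0,0,0],[0,0,0],[0,0,0]]' --grip '[1,1,1,1]'

```text
time_s: 18.25
position: [0.575, 0.0024, 0.0666]
tcp_rot: [[0.068, -0.001, 0.998], [-0.998, -0.0, 0.068], [0.0, -1.0, -0.001]]
force: [-0.3, -0.8, -0.9]
opening: 0.503
```

Call:
arm_command --translation '[[0,0.3,0],[0,0.5,0],[0,0.6,0],[0,0.6,0],[0,0.6,0]]' --rotation '[[0,0,0],[0,0,0],[0,0,0],[0,0,0],[0,0,0]]' --grip '[1,1,1,1,1]'

```text
time_s: 18.75
position: [0.5759, 0.0032, 0.0197]
tcp_rot: [[0.07, 0.002, 0.998], [-0.998, -0.0, 0.07], [0.001, -1.0, 0.002]]
force: [0.6, 1.5, -2.0]
opening: 0.501
```

Call:
arm_command --translation '[[0,0.04,0],[0,0.08,0],[0,0.12,0],[0,0.14,0],[0,0.14,0]]' --rotation '[[0,0,0],[0,0,0],[0,0,0],[0,0,0],[0,0,0]]' --grip '[1,1,1,1,1]'

```text
time_s: 19.25
position: [0.5747, 0.0037, 0.0072]
tcp_rot: [[0.07, -0.001, 0.998], [-0.998, 0.0, 0.07], [-0.0, -1.0, -0.001]]
force: [0.4, 0.7, -1.0]
opening: 0.501
```

Call:
arm_command --translation '[[0,0.01,0],[0,0.02,0],[0,0.02,0]]' --rotation '[[0,0,0],[0,0,0],[0,0,0]]' --grip '[1,1,1]'

```text
time_s: 19.55
position: [0.5751, 0.0036, 0.0067]
tcp_rot: [[0.07, 0.0, 0.998], [-0.998, -0.0, 0.07], [0.0, -1.0, 0.0]]
force: [-2.1, 0.8, 3.8]
opening: 0.506
```

Call:
arm_command --translation '[[0,0,0],[0,0,0],[0,0,0],[0,0,0]]' --rotation '[[0,0,0],[0,0,0],[0,0,0],[0,0,0]]' --grip '[-0.2,-0.2,-0.2,-0.2]'

```text
time_s: 19.95
position: [0.5751, 0.0036, 0.0058]
tcp_rot: [[0.07, -0.0, 0.998], [-0.998, -0.0, 0.07], [0.0, -1.0, -0.0]]
force: [-1.2, 1.1, 0.3]
opening: 0.598
```

Call:
arm_command --translation '[[0,-0.2,0],[0,-0.6,0],[0,-1,0],[0,-1,0]]' --rotation '[[0,0,0],[0,0,0],[0,0,0],[0,0,0]]' --grip '[-0.2,-0.2,-0.2,-0.2]'

```text
time_s: 20.35
position: [0.5783, 0.0031, 0.0898]
tcp_rot: [[0.07, 0.009, 0.998], [-0.998, -0.002, 0.07], [0.002, -1.0, 0.008]]
force: [1.1, -0.2, -0.2]
opening: 0.6
```

Call:
arm_command --translation '[[0,-0.5,0],[0,-1,0],[0,-1,0],[0,-1,0]]' --rotation '[[0,0,0],[0,0,0],[0,0,0],[0,0,0]]' --grip '[0,0,0,0]'

```text
time_s: 20.75
position: [0.5751, 0.0036, 0.1662]
tcp_rot: [[0.07, 0.001, 0.998], [-0.998, -0.0, 0.07], [0.0, -1.0, 0.001]]
force: [-0.6, -0.4, -0.2]
opening: 0.505
```

```bash
python3 w.py pics/w8.png
python3 - <<'E'
from h import *
from r import blue
blue(dict(np.load('pics/w8.npz')),.575,.004,.040)
for n in ('top','scene'):
    c=cam(n); pts(c,n,'grip_top',.103); pts(c,n,'spindle_axis',.06); np.savez(f'{n}8.npz',**c)
E
```

```text
[0.57415261 0.00372117 0.16499361] 20.8
wrist stop_jaw 0.61 [257.7 214.1] [ 0.5802 -0.04    0.012 ]
wrist jaw 0.84 [261.6 136.7] [0.5782 0.0431 0.012 ]
wrist spindle_axis 0.67 [253.9  42.2] [0.5651 0.1226 0.06  ]
wrist grip_top 0.58 [110.9  94.8] [0.4662 0.073  0.103 ]
c 0.5744081756591797 0.005989486694335937 [0.0441014  0.05192441] 85.76361083984375
top grip_top 0.57 [198.2 209. ] [ 0.5439 -0.0159  0.103 ]
top grip_top 0.49 [153.5 245. ] [0.4702 0.0757 0.103 ]
scene grip_top 0.73 [260.5 130.5] [0.4734 0.0801 0.103 ]
scene spindle_axis 0.92 [294.3 147. ] [0.5771 0.1189 0.06  ]
```

View pics/w8.png

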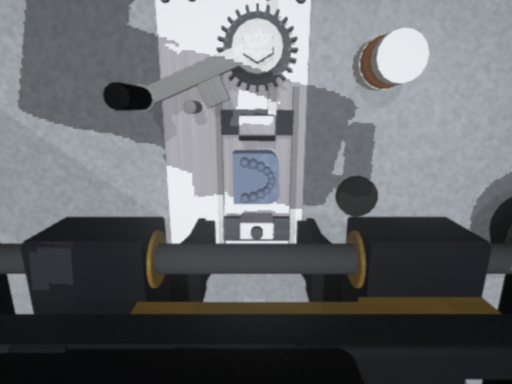

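Call:
arm_command --translation '[[-0.4,0,-0.4],[-0.8,0,-0.8],[-0.97,0,-1],[-0.97,0,-1],[-0.97,0,-1]]' --rotation '[[0,0.1,0],[0,0.2,0],[0,0.3,0],[0,0.45,0],[0,0.5,0]]' --grip '[-0.15,-0.15,-0.15,-0.15,-0.15]'

```text
time_s: 21.85
position: [0.4891, 0.0761, 0.1663]
tcp_rot: [[-0.441, 0.0, 0.898], [-0.898, -0.0, -0.441], [-0.0, -1.0, 0.0]]
force: [0.1, 0.0, -0.1]
opening: 0.574
```

Call:
arm_command --translation '[[0.137,0,-0.237],[0.137,0,-0.237],[0.137,0,-0.237],[0.137,0,-0.237],[0.137,0,-0.237]]' --rotation '[[0,0.633,0],[0,0.633,0],[0,0.633,0],[0,0.633,0],[0,0.633,0]]' --grip '[-0.15,-0.15,-0.15,-0.15,-0.15]'

```text
time_s: 22.35
position: [0.4681, 0.0739, 0.1661]
tcp_rot: [[-0.9, 0.001, 0.435], [-0.435, -0.0, -0.9], [-0.001, -1.0, 0.0]]
force: [-0.2, 0.1, 0.0]
opening: 0.578
```

Run:
```python
from h import *
c=cam('wrist'); s=bot.read_state(); print(s['position'],np.array(s['tcp_rot']).round(3).tolist())
pts(c,'wrist','grip_top',.103);pts(c,'wrist','spindle_axis',.06)
cv2.imwrite('pics/w9.png',c['img']); np.savez('pics/w9.npz',**c)
```

```text
[0.46815463 0.07385603 0.16614994] [[-0.901, 0.001, 0.435], [-0.435, -0.0, -0.901], [-0.001, -1.0, 0.0]]
wrist grip_top 0.95 [256.5 196.1] [0.4697 0.0739 0.103 ]
wrist grip_top 0.29 [361.9 105.9] [0.5635 0.0348 0.103 ]
wrist spindle_axis 0.8 [255.6  54.6] [0.567  0.1217 0.06  ]
```

Call:
arm_command --translation '[[0,0.3,0],[0,0.66,0],[0,0.66,0],[0,0.66,0]]' --rotation '[[0,0,0],[0,0,0],[0,0,0],[0,0,0]]' --grip '[-0.15,-0.15,-0.15,-0.15]'

```text
time_s: 22.9
position: [0.4678, 0.0739, 0.1131]
tcp_rot: [[-0.898, -0.001, 0.439], [-0.439, 0.0, -0.898], [0.001, -1.0, -0.001]]
force: [0.5, -0.4, 0.0]
opening: 0.572
```

Call:
arm_command --translation '[[0,0.2,0],[0,0.4,0],[0,0.6,0],[0,0.66,0],[0,0.66,0]]' --rotation '[[0,0,0],[0,0,0],[0,0,0],[0,0,0],[0,0,0]]' --grip '[-0.15,-0.15,-0.15,-0.15,-0.15]'

```text
time_s: 23.4
position: [0.4684, 0.0739, 0.0608]
tcp_rot: [[-0.898, 0.001, 0.439], [-0.439, -0.0, -0.898], [-0.001, -1.0, 0.0]]
force: [0.7, 0.2, 0.5]
opening: 0.576
```

Call:
arm_command --translation '[[0,0,0],[0,0,0],[0,0,0],[0,0,0],[0,0,0]]' --rotation '[[0,0,0],[0,0,0],[0,0,0],[0,0,0],[0,0,0]]' --grip '[0.43,0.43,0.43,0.43,0.43]'

```text
time_s: 23.9
position: [0.4681, 0.0739, 0.0606]
tcp_rot: [[-0.899, 0.0, 0.439], [-0.439, -0.0, -0.899], [-0.0, -1.0, 0.0]]
force: [0.1, 0.1, 0.4]
opening: 0.298
```

Call:
arm_command --translation '[[-0.007,0,-0.137],[-0.027,0,-0.273],[-0.061,0,-0.406],[-0.109,0,-0.535],[-0.119,0,-0.561]]' --rotation '[[0,0.095,0],[0,0.191,0],[0,0.286,0],[0,0.382,0],[0,0.401,0]]' --grip '[0.43,0.43,0.43,0.43,0.43]'

```text
time_s: 24.4
position: [0.4579, 0.1184, 0.0606]
tcp_rot: [[-0.999, 0.002, 0.035], [-0.035, -0.001, -0.999], [-0.002, -1.0, 0.001]]
force: [1.4, -4.4, -0.4]
opening: 0.284
```

Call:
arm_command --translation '[[-0.007,0,-0.137],[-0.027,0,-0.273],[-0.061,0,-0.406],[-0.109,0,-0.535]]' --rotation '[[0,0.095,0],[0,0.191,0],[0,0.286,0],[0,0.382,0]]' --grip '[0.43,0.43,0.43,0.43]'

```text
time_s: 24.8
position: [0.4649, 0.1607, 0.0605]
tcp_rot: [[-0.933, 0.001, -0.359], [0.359, -0.002, -0.933], [-0.002, -1.0, 0.001]]
force: [1.6, -5.8, 0.5]
opening: 0.287
```

```bash
cat > s.py <<'E'
from h import *
s=bot.read_state(); p=np.array(s['position']); f=np.array(s['force']); R=np.array(s['tcp_rot'])
B=np.array([.567,.1217]); a=np.radians(4.05); d=p[:2]-B
x=d[0]*np.cos(a)+d[1]*np.sin(a); y=-d[0]*np.sin(a)+d[1]*np.cos(a)
print('t',s['time_s'],'theta',round(np.arctan2(y,-x),3),'r',round(np.hypot(x,y),4),'z',p[2].round(4),'yaw-theta',round(-86-np.degrees(np.arctan2(R[1,2],R[0,2])),1),'F tool',(R.T@f).round(1),'op',s['opening'])
def jaw():
    c=cam('top'); c2=None
    for n in ('scene','top'):
        c=cam(n); pts(c,n,'grip_top',.103); pts(c,n,'jaw',.012)
import sys
if len(sys.argv)>1: jaw()
E
python3 s.py j
```

```text
t 24.8 theta 0.435 r 0.1093 z 0.0605 yaw-theta 25.0 F tool [-3.6 -0.5  4.8] op 0.28748115061389795
scene grip_top 0.87 [274.  113.1] [0.4662 0.1651 0.103 ]
scene jaw 0.58 [275.4 171.9] [0.566  0.0346 0.012 ]
scene jaw 0.16 [163.4 276.4] [ 0.5156 -0.4286  0.012 ]
top grip_top 0.6 [139.2 205.1] [0.5547 0.1084 0.103 ]
top jaw 0.83 [183.1 206.5] [0.5664 0.0333 0.012 ]
top jaw 0.61 [214.  202.3] [ 0.5752 -0.0396  0.012 ]
```

Call:
arm_command --translation '[[-0.0134,0,0.192],[-0.0535,0,0.38],[-0.119,0,0.561],[-0.119,0,0.561]]' --rotation '[[0,-0.134,0],[0,-0.267,0],[0,-0.401,0],[0,-0.401,0]]' --grip '[0.43,0.43,0.43,0.43]'

```text
time_s: 25.55
position: [0.4564, 0.115, 0.0603]
tcp_rot: [[-0.999, -0.001, 0.052], [-0.052, 0.0, -0.999], [0.001, -1.0, -0.0]]
force: [0.2, 0.1, -0.1]
opening: 0.287
```

Call:
arm_command --translation '[[-0.0134,0,0.192],[-0.0535,0,0.38],[-0.119,0,0.561],[-0.119,0,0.561]]' --rotation '[[0,-0.134,0],[0,-0.267,0],[0,-0.401,0],[0,-0.401,0]]' --grip '[0.43,0.43,0.43,0.43]'

```text
time_s: 25.95
position: [0.4699, 0.0712, 0.0604]
tcp_rot: [[-0.892, 0.001, 0.452], [-0.452, 0.0, -0.892], [-0.001, -1.0, 0.0]]
force: [-0.1, -0.3, -0.0]
opening: 0.283
```

Call:
arm_command --translation '[[-0.003,0,0.082],[-0.003,0,0.082]]' --rotation '[[0,-0.057,0],[0,-0.057,0]]' --grip '[0.43,0.43]'

```text
time_s: 26.15
position: [0.4722, 0.0666, 0.0603]
tcp_rot: [[-0.863, 0.0, 0.505], [-0.505, 0.0, -0.863], [-0.0, -1.0, -0.0]]
force: [0.8, -0.7, -0.3]
opening: 0.286
```

```bash
python3 s.py
```

```text
t 26.15 theta -0.456 r 0.1097 z 0.0603 yaw-theta -26.3 F tool [-0.3  0.3  0.9] op 0.2859058238457201
```

Call:
arm_command --translation '[[-0.007,0,-0.137],[-0.027,0,-0.273],[-0.061,0,-0.406],[-0.109,0,-0.535],[-0.119,0,-0.561]]' --rotation '[[0,0.095,0],[0,0.191,0],[0,0.286,0],[0,0.382,0],[0,0.401,0]]' --grip '[0.43,0.43,0.43,0.43,0.43]'

```text
time_s: 26.65
position: [0.4581, 0.1105, 0.0605]
tcp_rot: [[-0.994, 0.002, 0.111], [-0.111, -0.001, -0.994], [-0.002, -1.0, 0.001]]
force: [2.3, -4.5, -2.0]
opening: 0.287
```

Call:
arm_command --translation '[[-0.007,0,-0.137],[-0.027,0,-0.273],[-0.027,0,-0.273]]' --rotation '[[0,0.095,0],[0,0.191,0],[0,0.191,0]]' --grip '[0.43,0.43,0.43]'

```text
time_s: 26.95
position: [0.4576, 0.1323, 0.0605]
tcp_rot: [[-0.996, 0.001, -0.086], [0.086, -0.0, -0.996], [-0.001, -1.0, -0.0]]
force: [0.9, -1.9, 0.2]
opening: 0.282
```

```bash
python3 s.py
```

```text
t 26.95 theta 0.167 r 0.1099 z 0.0605 yaw-theta 8.9 F tool [-1.  -0.2  1.8] op 0.2823960603460091
```

Call:
arm_command --translation '[[-0.002,0,-0.069],[-0.007,0,-0.137]]' --rotation '[[0,0.048,0],[0,0.095,0]]' --grip '[0.43,0.43]'

```text
time_s: 27.15
position: [0.4588, 0.1418, 0.0604]
tcp_rot: [[-0.983, 0.0, -0.184], [0.184, -0.001, -0.983], [-0.001, -1.0, 0.001]]
force: [2.4, -5.4, 0.6]
opening: 0.287
```

Call:
arm_command --translation '[[-0.002,0,-0.069],[-0.007,0,-0.137]]' --rotation '[[0,0.048,0],[0,0.095,0]]' --grip '[0.43,0.43]'

```text
time_s: 27.35
position: [0.4612, 0.1523, 0.0604]
tcp_rot: [[-0.96, 0.0, -0.281], [0.281, -0.001, -0.96], [-0.0, -1.0, 0.001]]
force: [1.9, -5.5, 0.6]
opening: 0.284
```

```bash
python3 s.py j
```

```text
t 27.35 theta 0.352 r 0.1101 z 0.0604 yaw-theta 20.3 F tool [-3.4 -0.6  4.7] op 0.2836900440527576
scene grip_top 0.82 [266.8 114.3] [0.4508 0.1471 0.103 ]
scene jaw 0.57 [274.1 174.2] [0.5677 0.0249 0.012 ]
top grip_top 0.63 [376.2 224.8] [ 0.5031 -0.3898  0.103 ]
top grip_top 0.53 [141.8 205.8] [0.5531 0.1029 0.103 ]
top jaw 0.94 [186.9 203.6] [0.5732 0.0245 0.012 ]
```

Call:
arm_command --translation '[[-0.002,0,-0.069],[-0.007,0,-0.137]]' --rotation '[[0,0.048,0],[0,0.095,0]]' --grip '[0.43,0.43]'

```text
time_s: 27.9
position: [0.4644, 0.1628, 0.0604]
tcp_rot: [[-0.926, -0.001, -0.376], [0.376, -0.001, -0.926], [0.001, -1.0, 0.001]]
force: [1.8, -5.2, 1.9]
opening: 0.287
```

```bash
python3 s.py
```

```text
t 27.9 theta 0.452 r 0.1105 z 0.0604 yaw-theta 26.1 F tool [-3.6 -1.9  4.2] op 0.28660986526834403
```

Call:
arm_command --translation '[[-0.0134,0,0.192],[-0.0535,0,0.38],[-0.119,0,0.561],[-0.119,0,0.561]]' --rotation '[[0,-0.134,0],[0,-0.267,0],[0,-0.401,0],[0,-0.401,0]]' --grip '[0.43,0.43,0.43,0.43]'

```text
time_s: 28.3
position: [0.4556, 0.1177, 0.0601]
tcp_rot: [[-0.999, -0.002, 0.033], [-0.033, 0.001, -0.999], [0.002, -1.0, -0.001]]
force: [0.8, -0.4, -0.1]
opening: 0.285
```

Call:
arm_command --translation '[[-0.0134,0,0.192],[-0.0535,0,0.38],[-0.119,0,0.561],[-0.119,0,0.561]]' --rotation '[[0,-0.134,0],[0,-0.267,0],[0,-0.401,0],[0,-0.401,0]]' --grip '[0.43,0.43,0.43,0.43]'

```text
time_s: 28.7
position: [0.4685, 0.0734, 0.0603]
tcp_rot: [[-0.9, 0.001, 0.435], [-0.435, 0.001, -0.9], [-0.001, -1.0, -0.0]]
force: [-0.6, 0.3, -0.3]
opening: 0.287
```

Call:
arm_command --translation '[[-0.003,0,0.082],[-0.003,0,0.082]]' --rotation '[[0,-0.057,0],[0,-0.057,0]]' --grip '[0.43,0.43]'

```text
time_s: 28.9
position: [0.4709, 0.0686, 0.0603]
tcp_rot: [[-0.873, -0.0, 0.488], [-0.488, 0.001, -0.873], [-0.0, -1.0, -0.001]]
force: [0.2, 1.0, -0.4]
opening: 0.283
```

```bash
python3 s.py j
python3 - <<'E'
from h import *
from r import blue
c=cam('wrist'); pts(c,'wrist','jaw',.012); pts(c,'wrist','stop_jaw',.012); np.savez('w10.npz',**c)
E
```

```text
t 28.9 theta -0.434 r 0.1098 z 0.0603 yaw-theta -25.2 F tool [-0.7  0.4 -0.8] op 0.2827577697433203
scene grip_top 0.7 [258.7 132.9] [0.4746 0.0689 0.103 ]
scene jaw 0.57 [276.2 171.8] [0.5679 0.0364 0.012 ]
top grip_top 0.55 [199.1 203.8] [ 0.5551 -0.0177  0.103 ]
top jaw 0.51 [189.  205.5] [0.5685 0.0195 0.012 ]
top jaw 0.51 [210.6 202. ] [ 0.5761 -0.0315  0.012 ]
wrist jaw 0.64 [392.5 109.3] [0.5743 0.0204 0.012 ]
wrist stop_jaw 0.19 [251.1 259.4] [0.43   0.0495 0.012 ]
```

Call:
arm_command --translation '[[-0.002,0,-0.069],[-0.007,0,-0.137]]' --rotation '[[0,0.048,0],[0,0.095,0]]' --grip '[0.43,0.43]'

```text
time_s: 29.6
position: [0.4663, 0.0777, 0.0604]
tcp_rot: [[-0.916, 0.001, 0.401], [-0.401, -0.0, -0.916], [-0.001, -1.0, 0.0]]
force: [-0.1, 0.2, 0.2]
opening: 0.286
```

```bash
python3 s.py
```

```text
t 29.6 theta -0.341 r 0.1098 z 0.0604 yaw-theta -19.6 F tool [ 0.  -0.2 -0.2] op 0.28623186380965965
```

Call:
arm_command --translation '[[-0.002,0,-0.069]]' --rotation '[[0,0.048,0]]' --grip '[0.43]'

```text
time_s: 29.7
position: [0.4642, 0.0829, 0.0604]
tcp_rot: [[-0.935, 0.001, 0.355], [-0.355, -0.0, -0.935], [-0.001, -1.0, 0.0]]
force: [0.1, -0.6, -0.6]
opening: 0.286
```

```bash
python3 s.py
```

```text
t 29.7 theta -0.29 r 0.1099 z 0.0604 yaw-theta -16.8 F tool [0.1 0.6 0.6] op 0.2859628688875074
```

Call:
arm_command --translation '[[-0.002,0,-0.069]]' --rotation '[[0,0.048,0]]' --grip '[0.43]'

```text
time_s: 29.8
position: [0.4622, 0.0883, 0.0604]
tcp_rot: [[-0.952, 0.0, 0.307], [-0.307, -0.0, -0.952], [-0.0, -1.0, 0.0]]
force: [-0.7, 0.6, -0.1]
opening: 0.287
```

Call:
arm_command --translation '[[-0.002,0,-0.069]]' --rotation '[[0,0.048,0]]' --grip '[0.43]'

```text
time_s: 29.9
position: [0.4605, 0.0936, 0.0604]
tcp_rot: [[-0.966, 0.0, 0.259], [-0.259, -0.0, -0.966], [-0.0, -1.0, 0.0]]
force: [-0.3, -0.1, 0.2]
opening: 0.287
```

```bash
python3 s.py
```

```text
t 29.9 theta -0.188 r 0.1101 z 0.0604 yaw-theta -11.0 F tool [ 0.3 -0.2 -0. ] op 0.2868979996398561
```

Call:
arm_command --translation '[[-0.002,0,-0.069]]' --rotation '[[0,0.048,0]]' --grip '[0.43]'

```text
time_s: 30.0
position: [0.4592, 0.0989, 0.0604]
tcp_rot: [[-0.978, 0.0, 0.21], [-0.21, -0.0, -0.978], [-0.0, -1.0, 0.0]]
force: [-0.0, -0.2, 0.8]
opening: 0.285
```

Call:
arm_command --translation '[[-0.002,0,-0.069]]' --rotation '[[0,0.048,0]]' --grip '[0.43]'

```text
time_s: 30.1
position: [0.4583, 0.1042, 0.0604]
tcp_rot: [[-0.987, 0.0, 0.161], [-0.161, -0.0, -0.987], [-0.0, -1.0, 0.0]]
force: [0.7, -2.9, 0.7]
opening: 0.285
```

```bash
python3 s.py
```

```text
t 30.1 theta -0.089 r 0.1101 z 0.0604 yaw-theta -5.3 F tool [-0.2 -0.7  3. ] op 0.28494652233150364
```

Call:
arm_command --translation '[[-0.002,0,-0.069]]' --rotation '[[0,0.048,0]]' --grip '[0.43]'

```text
time_s: 30.2
position: [0.4577, 0.1091, 0.0604]
tcp_rot: [[-0.994, 0.0, 0.112], [-0.112, -0.001, -0.994], [-0.0, -1.0, 0.002]]
force: [0.0, -4.1, -0.2]
opening: 0.284
```

Call:
arm_command --translation '[[-0.002,0,-0.069]]' --rotation '[[0,0.048,0]]' --grip '[0.43]'

```text
time_s: 30.3
position: [0.4572, 0.1144, 0.0604]
tcp_rot: [[-0.998, 0.0, 0.062], [-0.062, -0.002, -0.998], [-0.0, -1.0, 0.002]]
force: [0.9, -4.8, -0.4]
opening: 0.281
```

```bash
python3 s.py
```

```text
t 30.3 theta 0.004 r 0.11 z 0.0604 yaw-theta 0.4 F tool [-0.6  0.4  4.9] op 0.28104193074079187
```

Call:
arm_command --translation '[[-0.002,0,-0.069]]' --rotation '[[0,0.048,0]]' --grip '[0.43]'

```text
time_s: 30.4
position: [0.457, 0.1199, 0.0603]
tcp_rot: [[-1.0, 0.0, 0.012], [-0.012, -0.002, -1.0], [-0.0, -1.0, 0.002]]
force: [0.1, -5.8, -0.3]
opening: 0.289
```

Call:
arm_command --translation '[[-0.002,0,-0.069]]' --rotation '[[0,0.048,0]]' --grip '[0.43]'

```text
time_s: 30.5
position: [0.4571, 0.1254, 0.0603]
tcp_rot: [[-0.999, -0.0, -0.038], [0.038, -0.002, -0.999], [-0.0, -1.0, 0.002]]
force: [-0.2, -5.1, -0.6]
opening: 0.284
```

```bash
python3 s.py
```

```text
t 30.5 theta 0.104 r 0.11 z 0.0603 yaw-theta 6.2 F tool [-0.   0.6  5.1] op 0.284002773201523
```

Call:
arm_command --translation '[[-0.002,0,-0.069]]' --rotation '[[0,0.048,0]]' --grip '[0.43]'

```text
time_s: 30.6
position: [0.4573, 0.1309, 0.0603]
tcp_rot: [[-0.996, -0.0, -0.089], [0.089, -0.002, -0.996], [0.0, -1.0, 0.002]]
force: [-0.0, -5.6, 0.5]
opening: 0.284
```

Call:
arm_command --translation '[[-0.001,0,-0.042]]' --rotation '[[0,0.029,0]]' --grip '[0.43]'

```text
time_s: 30.7
position: [0.4576, 0.1343, 0.0603]
tcp_rot: [[-0.993, -0.0, -0.118], [0.118, -0.002, -0.993], [0.0, -1.0, 0.002]]
force: [0.1, -4.5, -0.1]
opening: 0.29
```

```bash
python3 s.py
```

```text
t 30.7 theta 0.186 r 0.1101 z 0.0603 yaw-theta 10.8 F tool [-0.6  0.1  4.5] op 0.2896517570106036
```

Call:
arm_command --translation '[[-0.002,0,-0.069]]' --rotation '[[0,0.048,0]]' --grip '[0.43]'

```text
time_s: 30.8
position: [0.4584, 0.1395, 0.0603]
tcp_rot: [[-0.986, -0.001, -0.168], [0.168, -0.002, -0.986], [0.0, -1.0, 0.002]]
force: [-0.3, -4.9, -0.2]
opening: 0.287
```

Call:
arm_command --translation '[[-0.001,0,-0.042]]' --rotation '[[0,0.029,0]]' --grip '[0.43]'

```text
time_s: 30.9
position: [0.459, 0.143, 0.0603]
tcp_rot: [[-0.98, -0.001, -0.198], [0.198, -0.002, -0.98], [0.0, -1.0, 0.002]]
force: [-0.7, -5.0, 0.2]
opening: 0.284
```

```bash
python3 s.py
```

```text
t 30.9 theta 0.265 r 0.1101 z 0.0603 yaw-theta 15.4 F tool [-0.3 -0.2  5.1] op 0.2835334552628606
```

Call:
arm_command --translation '[[-0.002,0,-0.069]]' --rotation '[[0,0.048,0]]' --grip '[0.43]'

```text
time_s: 31.0
position: [0.4601, 0.1481, 0.0603]
tcp_rot: [[-0.969, -0.001, -0.247], [0.247, -0.002, -0.969], [0.0, -1.0, 0.002]]
force: [-0.3, -4.6, 0.4]
opening: 0.284
```

Call:
arm_command --translation '[[-0.001,0,-0.042]]' --rotation '[[0,0.029,0]]' --grip '[0.43]'

```text
time_s: 31.1
position: [0.461, 0.1516, 0.0603]
tcp_rot: [[-0.961, -0.001, -0.276], [0.276, -0.002, -0.961], [0.0, -1.0, 0.002]]
force: [-0.0, -5.2, 1.2]
opening: 0.283
```

```bash
python3 s.py
python3 - <<'E'
from h import *
c=cam('top'); pts(c,'top','jaw',.012); pts(c,'top','stop_jaw',.012)
c=cam('wrist'); pts(c,'wrist','jaw',.012); pts(c,'wrist','stop_jaw',.012); pts(c,'wrist','cast',.012)
cv2.imwrite('pics/w11.png',c['img']); np.savez('w11.npz',**c)
E
```

```text
t 31.1 theta 0.346 r 0.1101 z 0.0603 yaw-theta 20.0 F tool [-1.4 -1.2  5. ] op 0.28288238353096556
top jaw 0.56 [188.6 203.4] [0.5736 0.0204 0.012 ]
top stop_jaw 0.58 [210.3 203.3] [ 0.5729 -0.0308  0.012 ]
top stop_jaw 0.43 [244.5 271.1] [ 0.4135 -0.1094  0.012 ]
```

Call:
arm_command --translation '[[-0.001,0,-0.042]]' --rotation '[[0,0.029,0]]' --grip '[0.43]'

```text
time_s: 31.55
position: [0.462, 0.155, 0.0603]
tcp_rot: [[-0.952, -0.001, -0.305], [0.305, -0.001, -0.952], [0.0, -1.0, 0.001]]
force: [-1.2, -5.2, 0.7]
opening: 0.284
```

Call:
arm_command --translation '[[-0.001,0,-0.042]]' --rotation '[[0,0.029,0]]' --grip '[0.43]'

```text
time_s: 31.65
position: [0.463, 0.1582, 0.0603]
tcp_rot: [[-0.943, -0.001, -0.334], [0.334, -0.001, -0.943], [0.001, -1.0, 0.001]]
force: [-1.0, -7.0, 1.7]
opening: 0.285
```

Call:
arm_command --translation '[[-0.001,0,-0.042]]' --rotation '[[0,0.029,0]]' --grip '[0.43]'

```text
time_s: 31.75
position: [0.4641, 0.1612, 0.0603]
tcp_rot: [[-0.932, -0.001, -0.362], [0.362, -0.001, -0.932], [0.001, -1.0, 0.002]]
force: [0.1, -6.7, 1.3]
opening: 0.289
```

```bash
python3 s.py
```

```text
t 31.75 theta 0.437 r 0.1102 z 0.0603 yaw-theta 25.2 F tool [-2.5 -1.2  6.2] op 0.28909026443781705
```

Call:
arm_command --translation '[[0,0,-0.021]]' --rotation '[[0,0.014,0]]' --grip '[0.43]'

```text
time_s: 31.85
position: [0.4647, 0.1627, 0.0603]
tcp_rot: [[-0.927, -0.001, -0.375], [0.375, -0.002, -0.927], [0.001, -1.0, 0.002]]
force: [-0.9, -8.8, 1.8]
opening: 0.29
```

Call:
arm_command --translation '[[0,0,-0.021]]' --rotation '[[0,0.014,0]]' --grip '[0.43]'

```text
time_s: 31.95
position: [0.4652, 0.1641, 0.0603]
tcp_rot: [[-0.922, -0.002, -0.388], [0.388, -0.002, -0.922], [0.001, -1.0, 0.002]]
force: [-0.6, -7.6, 1.6]
opening: 0.285
```

```bash
python3 s.py
```

```text
t 31.95 theta 0.465 r 0.1103 z 0.0603 yaw-theta 26.8 F tool [-2.4 -1.6  7.2] op 0.2846355053027841
```

Call:
arm_command --translation '[[0,0,0.035],[0,0,0.035],[0,0,0.035],[0,0,0.035],[0,0,0.035]]' --rotation '[[0,0,0],[0,0,0],[0,0,0],[0,0,0],[0,0,0]]' --grip '[0.3,0.2,0,-0.15,-0.15]'

```text
time_s: 32.45
position: [0.4647, 0.1629, 0.0604]
tcp_rot: [[-0.921, 0.0, -0.389], [0.389, 0.001, -0.921], [0.0, -1.0, -0.0]]
force: [-0.1, 0.2, -0.1]
opening: 0.551
```

Call:
arm_command --translation '[[0,-0.1,0],[0,-0.3,0],[0,-0.6,0],[0,-1,0],[0,-1,0]]' --rotation '[[0,0,0],[0,0,0],[0,0,0],[0,0,0],[0,0,0]]' --grip '[-0.15,-0.15,-0.15,-0.15,-0.15]'

```text
time_s: 32.95
position: [0.4677, 0.1632, 0.1443]
tcp_rot: [[-0.921, 0.009, -0.388], [0.388, 0.001, -0.921], [-0.008, -1.0, -0.005]]
force: [1.0, -0.4, 0.5]
opening: 0.576
```

Call:
arm_command --translation '[[0.5,-0.5,0],[1,-1,0],[1,-1,0],[1,-1,0],[1,-1,0]]' --rotation '[[0,0,0],[0,0,0],[0,0,0],[0,0,0],[0,0,0]]' --grip '[-0.15,-0.15,-0.15,-0.15,-0.15]'

```text
time_s: 33.45
position: [0.3916, 0.1935, 0.22]
tcp_rot: [[-0.921, 0.001, -0.388], [0.388, -0.0, -0.921], [-0.001, -1.0, -0.0]]
force: [0.6, 0.5, -0.1]
opening: 0.577
```

```bash
python3 s.py
python3 - <<'E'
from h import *
from r import blue
for n in ('scene','top','wrist'):
    c=cam(n)
    for k,z in (('jaw',.012),('stop_jaw',.012),('cast',.012),('grip_top',.103)): pts(c,n,k,z)
    if n!='wrist': cv2.imwrite(f'pics/f_{n}.png',c['img'])
    try: blue(c,.575,0,.028)
    except Exception as e: print(e)
a=cv2.imread('pics/f_top.png')[130:300,90:330];b=cv2.imread('pics/f_scene.png')[100:240,180:380]
cv2.imwrite('pics/f.png',np.hstack([cv2.resize(a,(400,283)),cv2.resize(b,(400,283))]))
E
```

```text
t 33.45 theta 0.459 r 0.1895 z 0.22 yaw-theta 26.9 F tool [-0.3  0.1 -0.7] op 0.5774815337138346
scene jaw 0.79 [276.5 179.1] [0.5841 0.0137 0.012 ]
scene stop_jaw 0.55 [266.5 187.8] [ 0.5774 -0.0313  0.012 ]
scene cast 0.94 [179.1 305.3] [ 0.6014 -0.4629  0.012 ]
scene cast 0.8 [269.9 182.2] [ 0.5741 -0.008   0.012 ]
scene cast 0.74 [230.3 284.3] [ 0.6741 -0.3407  0.012 ]
scene grip_top 0.8 [272. 114.] [0.4632 0.1579 0.103 ]
c 0.5723109680175781 -0.0023926025390624997 [0.04825946 0.05212675] 86.96443176269531
top jaw 0.68 [191.6 204.2] [0.5715 0.0134 0.012 ]
top stop_jaw 0.6 [213.  201.6] [ 0.5769 -0.0372  0.012 ]
top cast 0.97 [199.7 200.8] [ 0.5794 -0.0057  0.012 ]
top cast 0.71 [333.8 161. ] [ 0.6718 -0.3302  0.012 ]
top cast 0.7 [385.5 190.9] [ 0.5952 -0.4496  0.012 ]
top grip_top 0.85 [112.8 249.2] [0.4632 0.159  0.103 ]
c 0.5715913818359375 -0.00565345458984375 [0.02256198 0.02791001] 68.19859313964844
wrist grip_top 0.95 [262.3  90.2] [0.4648 0.1557 0.103 ]
attempt to get argmax of an empty sequence
```

View pics/f.png

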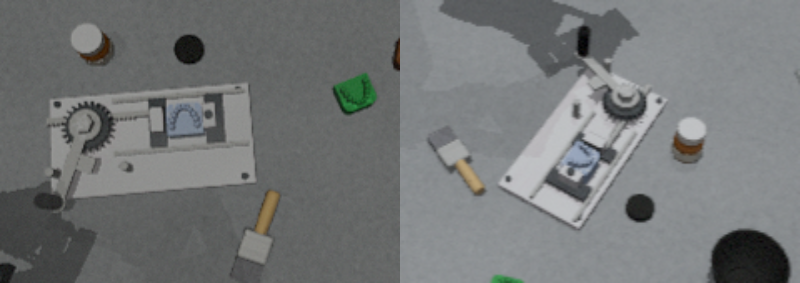

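```bash
python3 -c "
from rig import bot
print(bot.hand_in())"
```

```text
the job is handed in; nothing more can be done
None
```

The cast is clamped between the jaws, teeth up, and I handed the job in at about 34 s of the 72 s allowed. The hand-in gives no verdict, and I could not measure the clamping force directly.

- **Placing:** I set the cast about mid-way between the jaws, with its sides square to them as far as the pictures show, and let go of it.
- **Clamping:** I worked the spanner with three driving swings, the fingers held loosely round the grip. While the jaw ran free the grip needed about 4.9 N. On the last 0.09 rad this rose to about 7.2–8.5 N, which I work out as roughly 20–26 N on the cast. I stopped there and drew clear.
- **Last checks:** In the last top and scene pictures the cast sits snugly between the jaws. The jaw faces measured 45–51 mm apart; the true cast width is 50 mm. The spanner stood at about 0.41 rad, short of its post at 0.52, so the rise in force came from the clamping. The brush, jar and disc looked unmoved; the block was outside those pictures.
- **What disagreed:**
  - The fingertips are about 37 mm shorter than the stated 22 mm ahead of the TCP. My first two attempts to grip the cast closed above it without moving it. After lowering the tool in small steps, it gripped at 44 mm, the cast's length.
  - The trained networks' jaw positions scattered by several millimetres, so I went by the force readings for the clamping.

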